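# Lock the sample case with its hasp and long pin

## Task

Lock the white sample case on the lab bench: swing the open hasp down flat over the staple, then push the longer of the two locking pins lengthwise through the staple's loop, from either side, until its head meets the staple, and leave it lying there. Leave the short pin where it lies.

Things in the scene. Friction and masses are not known exactly. Their poses are not given: they have to be found in the camera images.
- hasp (a joint): Steel plate hinged on the case's flat top, in rad: 0 = flat over the staple, 1.57 = upright, 2.1 = stop; starts near upright. Level hinge axis along the staple's y, 45 mm from the staple point to its +x and 19.5 mm below. Plate: 92 mm from axis to free end (to -x when shut), 80 wide, 5 thick, slot 14 wide in the middle for the staple. Stiff: stays where left; free end moves at 2 to 4 N.
- staple (a point): Arch of 8 mm steel bar on the fixed white case (200 wide, 220 deep, 90 high), 46 mm wide, 47 high. Point: 22 mm above the case's flat top, 17 above the shut hasp. Its opening over the shut hasp: 30 mm wide (x), 34 high, round top. y: level, through the loop; x: level, across it, to the hinge, about away from the robot; z up. Case top reaches 55 mm to -x, 100 to each side in y.
- pin_head (a point): Centre of the long loose pin's head, a ribbed metal-grey block 40 mm long (x), 24 wide (y), 46 high (z); the point is 23 mm above its underside. A steel rod, 10 mm thick, runs 80 mm along +x from the head's front, low: its underside is level with the head's. About 90 g, lies on the bench. The head is too high to pass the staple.
- pin_tip (a point): End of the long pin's rod, on its axis: 100 mm along +x from the head's centre and 18 mm below it. Same axes.
- stub_head (a point): Centre of the head of the short pin, a bystander lying on the bench: same head and axes, but its rod is only 22 mm long. The two pins may have each other's places.

How it is judged (in metres and radians):
On the way, in this order (a step that is already met when the one before it is completed fails the run):
1. the hasp lies shut over the staple (value of joint hasp below 0.12 rad), for 0.2 s.
2. with the hasp shut, the long pin is through the staple's loop (value of joint hasp below 0.12 rad and x of pin_head in the frame of staple between -0.02 and 0.02 m and x of pin_tip in the frame of staple between -0.03 and 0.03 m and z of pin_head in the frame of staple below 0.025 m and z of pin_tip in the frame of staple below 0.02 m and ((y of pin_tip in the frame of staple above 0.055 m and y of pin_head in the frame of staple below -0.01 m) or (y of pin_tip in the frame of staple below -0.055 m and y of pin_head in the frame of staple above 0.01 m))), for 0.2 s.
At the end, for the whole second after the job is handed in: Hasp shut (below 0.12 rad); long pin at rest through the loop: tip 55 mm or more past the staple's middle plane (76 when home), head on the other side, head centre within 20 mm and tip within 30 mm of the loop's middle sideways, head at most 25 mm and tip 20 mm above the staple point (all of step 2 and linear speed of pin below 0.02 m/s); the robot touches nothing.
It fails at once if the short pin is moved by more than 30 mm (distance of stub_head from where it was at the start of the episode above 0.03 m).
It also fails if it takes over 56 s, if anything falls off the work surface, if the arm or the gripper's body presses on something with over 40 N, if the wrist force passes 120 N, or if a joint passes its speed limit or range.

## Robot

A 7-joint arm with a two-finger parallel gripper is mounted at the origin on the work surface. World frame = base frame: x ahead of the robot, y to its left, z up, the work surface at z = 0. Lengths are in m, angles in degrees, forces in N, time in s.
With the tool pointing down it reaches from about 0.35 to 0.9 m from the base axis. Payload 8.1 kg.
Tool frame: the origin (TCP) lies between the finger pads; the fingertips stand 25 mm ahead of it and the grasp point (between the pads) lies 6 mm ahead of it; z points along the fingers, y is the direction in which the jaws open and shut (so a half turn about z gives the same grasp; the last joint's range is limited). The gripper opens to 85 mm and grips with 20 to 120 N. Pads are 22 mm wide; open, the fingers measure 114 mm over their backs; the gripper's body (76 mm by 85 mm) begins 54 mm behind the grasp point. The pads swing forward as they close: fully open they stand 13 mm farther back than shut.
Start: joints at [-77.097, 24.895, 1.432, 90.138, -0.665, 64.973, -4.303], TCP at [0.201, 0.592, 0.256] pointing down, gripper open.
Joint ranges: [-149.89, 149.89], [-25.12, 119.58], [-72.63, 75.52], [4.76, 147.25], [-75.54, 255.54], [6.69, 114.76], [-157.13, 157.13]. Speed limits (degrees/s): [127.2, 127.2, 172.46, 172.46, 180, 180, 180].

## Interface

Orientations are given as a 3x3 rotation matrix whose columns are the frame's x, y, z axes.
In Python, from workcell import observe, get_image, camera_info, finish_job, recognise gives the robot as it stands.
- The arm moves only by the shell command python3 -m pendant 'ROWS' [FORCE]. ROWS is text: rows parted by semicolons, each of 7 numbers parted by spaces: the turn, a rotation vector about the tool's x, y, z in rad, then the shift along the tool's x, y, z in m, then the opening, from -1 (shut) to 1 (fully open). In form: ax ay az dx dy dz hand; .... A call has 1 to 8 rows; each row is the pose to reach, as a shift and turn from the pose commanded when the call began, along the tool's axes at that moment; what a row does not reach only later rows make up. A row lasts 1/8 s, in which the tool goes at most 62.5 mm and 10.7 degrees, less where a joint would pass 70% of its speed; a pose out of reach is approached as far as the arm can. A call with a gripper value outside its range is refused whole. The fingers move at their own pace and stop on an object; FORCE is the grip in N (left out, the last holds). Time passes only in rows, so rows that repeat a pose let the fingers close. It gives the time, the measured TCP pose, the force and the opening at its end, in the units of the state.
- observe(): the state, without advancing time (a new reading comes with each control period).
- get_image(name): name is "scene" or "side" or "wrist"; returns the picture (400x640x3 uint8, red, green, blue); there is no depth.
- camera_info(name): a dict with "fx", "fy", "cx", "cy" (pixels), "rvec" (rotation vector, rad) and "tvec" (3), from world to camera coordinates, as OpenCV has them; the wrist camera has in their place "hand_eye" (4x4, takes a point from camera to tool coordinates, whose origin is the TCP and whose axes are the flange's). Camera axes: x right, y down, z forward; pixel columns grow to the right and rows downward; lengths in m; the calibration is good to about 2 mm. A picture is of the moment at which its call begins: read the wrist's pose just before it. camera_info takes no time and is no camera call.
- finish_job(): hands the job in, once; it reports no verdict.
Trained networks look in the newest picture that a camera, given by its name, has taken for a name from the list of things; names that differ only in an ending like _2 or _b are one class to them, and where a whole thing is asked for, a point or a joint stands for the part that bears it (a point fixed in the world has none). Each returns a list of dicts, best first, with "p" (0 to 1); they miss things now and then, are a little off and sometimes report something else, mostly with a low value. They report only what shows in the picture. A call takes as long as a camera call.
- recognise(camera, name): "point" ([column, row] in pixels, amid what is visible of it).
The state is a dict: "t": time; "joint_pos": joint angles; "joint_velocities": joint speeds; "joint_efforts": joint torques, N m; "ee_pos": TCP position; "tool_rot": TCP orientation; "ft_force": force on the tool from outside, world axes, zero at the start; "moment": the same for the moment, N m; "grip_width": opening from 0.0 (shut) to 1.0 (fully open).
Only numpy, scipy, OpenCV 4.12 (cv2) and the standard library are available. Lean on these libraries where they do the work, as an engineer would, in place of code of your own. Each camera call takes 0.05 s, during which the arm holds its last target.

## Working session

There is one attempt and no reset: what is moved stays moved. The work goes in short steps, Python scripts to look and compute and a shell command to move; the robot and the scene stay as the last step left them, time stands still between calls to the robot, and variables do not carry over. Pictures are saved under pics/ and viewed, and the job is handed in when it is done.

```bash
ls; mkdir -p pics
cat > h.py <<'E'
import numpy as np, cv2
from workcell import observe, get_image, camera_info, recognise
def cam(n, st=None):
    c=camera_info(n); K=np.array([[c['fx'],0,c['cx']],[0,c['fy'],c['cy']],[0,0,1.]])
    if 'hand_eye' in c:
        st=st or observe(); T=np.eye(4); T[:3,:3]=np.array(st['tool_rot']); T[:3,3]=st['ee_pos']
        W=T@np.array(c['hand_eye']); M=np.linalg.inv(W); return K,M[:3,:3],M[:3,3]
    return K,cv2.Rodrigues(np.array(c['rvec'],float))[0],np.array(c['tvec'],float)
def ray(C,p):
    K,R,t=C; d=R.T@np.linalg.inv(K)@np.array([p[0],p[1],1.]); return -R.T@t,d
def onz(C,p,z):
    o,d=ray(C,p); return o+d*(z-o[2])/d[2]
def proj(C,X):
    K,R,t=C; q=K@(R@np.asarray(X,float)+t); return q[:2]/q[2]
def tri(l):
    A=0;b=0
    for C,p in l:
        o,d=ray(C,p); d=d/np.linalg.norm(d); P=np.eye(3)-np.outer(d,d); A=A+P;b=b+P@o
    return np.linalg.solve(A,b)
def snap(n,f,crop=None,s=1):
    im=get_image(n)[:,:,::-1]
    if crop: x0,y0,x1,y1=crop; im=im[y0:y1,x0:x1]
    if s!=1: im=cv2.resize(im,None,fx=s,fy=s,interpolation=cv2.INTER_CUBIC)
    cv2.imwrite('pics/'+f,im)
E
python3 - <<'E'
from h import *
s=observe(); print(s['t'],s['ee_pos'],s['tool_rot'],s['grip_width'])
for n in ['scene','side','wrist']:
    snap(n,n+'0.png')
    C=cam(n); print(n,-C[1].T@C[2])
    for k in ['hasp','staple','pin_head','pin_tip','stub_head']:
        print(k,[(np.round(d['point']),round(d['p'],2)) for d in recognise(n,k)][:3])
E
```

```text
pics
0.0 [0.2011237  0.59127041 0.25549925] [[-9.46738997e-01  3.22001774e-01 -3.59188136e-04]
 [ 3.22001932e-01  9.46737712e-01 -1.56853705e-03]
 [-1.65014759e-04 -1.60065447e-03 -9.99998705e-01]] 0.999237677031422
scene [1.27143284 0.03245524 0.9914544 ]
hasp [(array([314., 196.]), 0.78)]
staple [(array([314., 224.]), 0.55)]
pin_head [(array([412., 203.]), 0.62)]
pin_tip [(array([414., 204.]), 0.68), (array([316., 196.]), 0.64)]
stub_head [(array([200., 210.]), 0.83)]
side [ 0.42638854 -0.67819093  0.64905796]
hasp [(array([332., 201.]), 0.64)]
staple [(array([333., 227.]), 0.56)]
pin_head [(array([293., 177.]), 0.48)]
pin_tip [(array([294., 180.]), 0.6)]
stub_head []
wrist [0.12765962 0.61627445 0.37346105]
hasp []
staple []
pin_head []
pin_tip []
stub_head []
```

View pics/scene0.png

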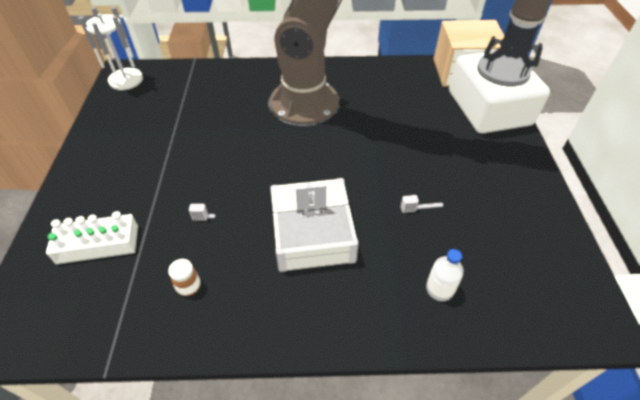

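View pics/side0.png

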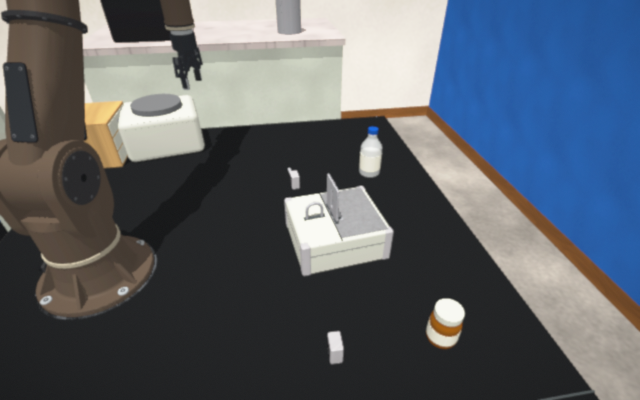

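View pics/wrist0.png

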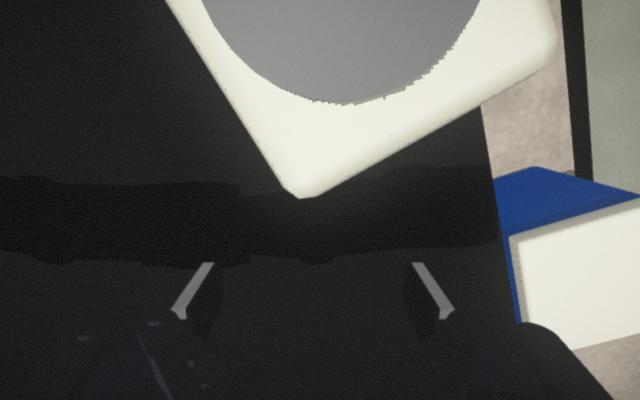

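The long pin is in the scene image at (410,204), with its rod reaching (442,206). The short pin is at (200,212). In the side image the staple arch is at (314,210) and the hasp is upright at (333,197). I'll zoom in on these.

Run:
```python
import cv2
a=cv2.imread('pics/scene0.png');b=cv2.imread('pics/side0.png')
cv2.imwrite('pics/z1.png',cv2.resize(a[170:280,260:450],None,fx=4,fy=4,interpolation=2))
cv2.imwrite('pics/z2.png',cv2.resize(b[160:280,270:400],None,fx=5,fy=5,interpolation=2))
```

```text
(no output)
```

View pics/z1.png

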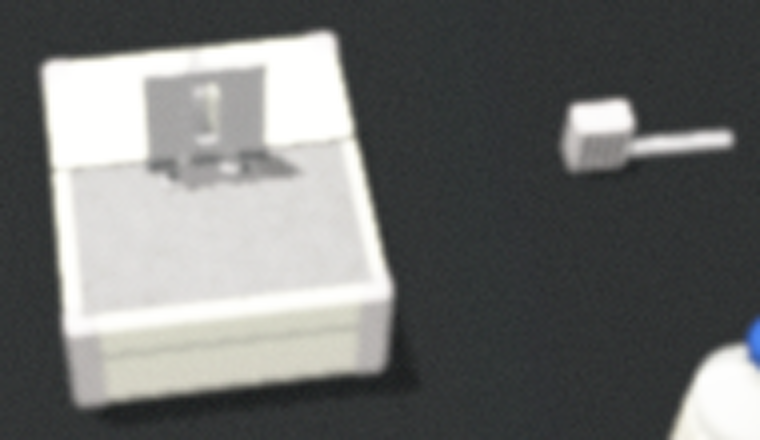

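View pics/z2.png

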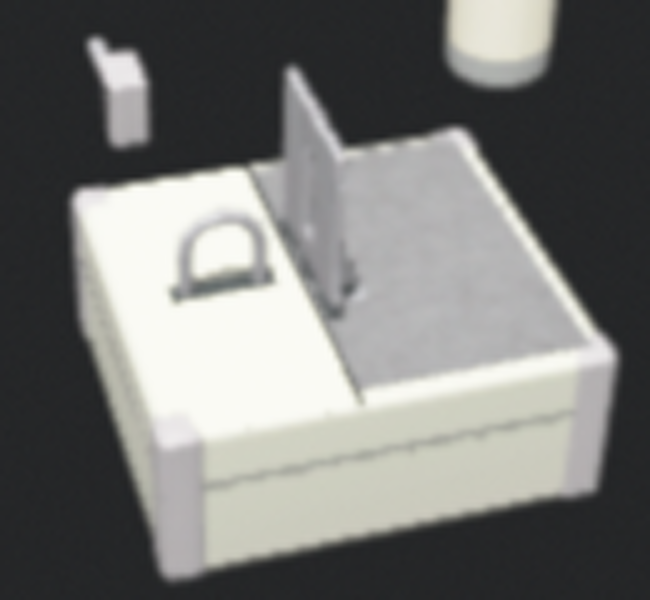

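Run:
```python
from h import *
S=cam('scene');D=cam('side')
f=lambda u,v:(260+u/4,170+v/4)
g=lambda u,v:(270+u/5,160+v/5)
for p in [(45,64),(335,36),(392,288),(68,328)]: print('case sc',onz(S,f(*p),.09)[:2])
for p in [(78,195),(180,440),(605,345),(460,135)]: print('case sd',onz(D,g(*p),.09)[:2])
# long pin: bottom/top
print('pin',onz(S,f(602,112),.046)[:2],'tip',onz(S,f(733,140),.005)[:2])
print('pin sd top',onz(D,g(123,70),.046)[:2])
print('stub',onz(S,(198,208),.046)[:2],onz(S,(215,216),.005)[:2])
print('staple top sd',onz(D,g(224,215),.137-.004)[:2], 'sc',onz(S,f(207,90),.13)[:2])
print('base',onz(D,g(178,292),.09)[:2],onz(D,g(270,275),.09)[:2])
c=np.array(camera_info('wrist')['hand_eye']);print(c.round(3), cam('wrist')[0])
```

```text
case sc [ 0.48216804 -0.08385417]
case sc [0.46165401 0.11688726]
case sc [0.67224535 0.13963139]
case sc [ 0.69605335 -0.0598991 ]
case sd [0.46012776 0.1045396 ]
case sd [ 0.48893368 -0.08898314]
case sd [ 0.69531089 -0.05718636]
case sd [0.67235061 0.1268459 ]
pin [0.49901959 0.30463821] tip [0.49426563 0.40722187]
pin sd top [0.50198624 0.29547073]
stub [ 0.51902211 -0.28818373] [ 0.51672363 -0.24933151]
staple top sd [0.52499614 0.01661474] sc [0.54239132 0.02735985]
base [0.50153328 0.0152226 ] [0.5482615 0.0211591]
[[ 0.001 -0.952 -0.306  0.078]
 [ 1.     0.001 -0.001 -0.   ]
 [ 0.001 -0.306  0.952 -0.117]
 [ 0.     0.     0.     1.   ]] [[311.59014959   0.         312.30651246]
 [  0.         311.59014959 204.75799377]
 [  0.           0.           1.        ]]
```

```bash
python3 -m pendant '0 0 1.13 -.555 -.38 0 -1;0 0 1.13 -.555 -.38 0 -1;0 0 1.13 -.555 -.38 0 -1;0 0 1.13 -.555 -.38 0 -1;0 0 1.13 -.555 -.38 0 -1;0 0 1.13 -.555 -.38 0 -1;0 0 1.13 -.555 -.38 0 -1;0 0 1.13 -.555 -.38 0 -1' 40
python3 - <<'E'
from h import *
s=observe();print(s['t'],s['joint_pos']); snap('wrist','w1.png')
C=cam('wrist',s)
for k in ['pin_head','pin_tip','stub_head','staple','hasp']: print(k,recognise('wrist',k)[:2])
E
```

```text
t: 1.9
ee_pos: [0.5019, 0.19, 0.2567]
tool_rot: [[-0.113, 0.994, 0.001], [0.994, 0.113, 0.001], [0.001, 0.001, -1.0]]
ft_force: [1.2, -0.1, -0.3]
grip_width: 0.003
1.9 [-45.59484731  17.06399875  24.76426611 104.03149157  -8.13604203
  60.58740626 -11.29275226]
pin_head [{'point': [322.8, 62.1], 'p': 0.63}]
pin_tip [{'point': [324.1, 62.4], 'p': 0.87}]
stub_head []
staple [{'point': [394.3, 265.3], 'p': 0.88}]
hasp []
```

View pics/w1.png

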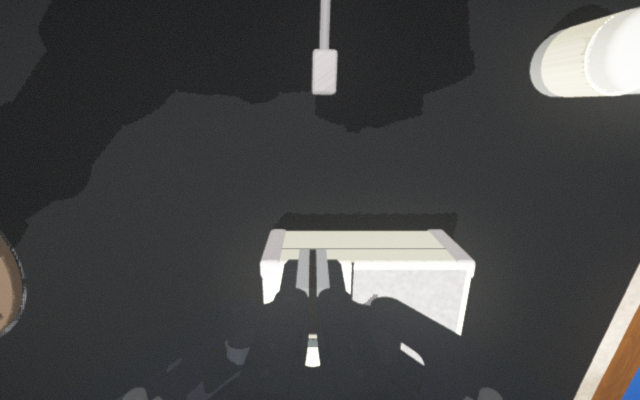

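The wrist view shows the long pin's head at (324,70), with its rod pointing up in the image. The case's +y edge runs from (262,264) to (472,264).

Run:
```python
from h import *
C=cam('wrist')
for n,p,z in [('hd far L',(314,50),.046),('hd far R',(336,50),.046),('near bottom L',(313.5,94),0),('near bot R',(335,94),0),('rod at far',(325,3),.01),('rod',(324.5,45),.01),('caseL',(261,270),.09),('caseR',(473,266),.09)]:
    print(n,onz(C,p,z)[:2].round(4))
import cv2
im=cv2.imread('pics/w1.png')
cv2.imwrite('pics/w1z.png',cv2.resize(im[0:110,270:380],None,fx=5,fy=5,interpolation=2))
```

```text
hd far L [0.4878 0.3188]
hd far R [0.5086 0.3212]
near bottom L [0.4919 0.2809]
near bot R [0.516  0.2837]
rod at far [0.4934 0.3683]
rod [0.4977 0.3302]
caseL [0.4582 0.1032]
caseR [0.6726 0.1326]
```

View pics/w1z.png

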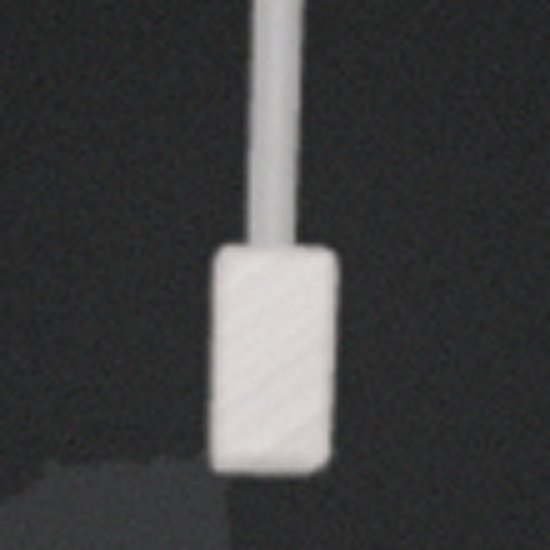

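```bash
python3 -m pendant '0 0 0 -.149 .085 0 -1;0 0 0 -.149 .085 0 -1;0 0 0 -.149 .085 0 -1;0 0 0 -.149 .085 0 -1;0 0 0 -.149 .085 0 -1'
python3 - <<'E'
from h import *
snap('wrist','w2.png');snap('side','s2.png',(230,100,430,260),4)
E
```

```text
t: 2.82
ee_pos: [0.6015, 0.0552, 0.2559]
tool_rot: [[-0.115, 0.993, -0.001], [0.993, 0.115, 0.001], [0.001, -0.001, -1.0]]
ft_force: [0.1, 1.2, -0.3]
grip_width: 0.001
```

View pics/w2.png

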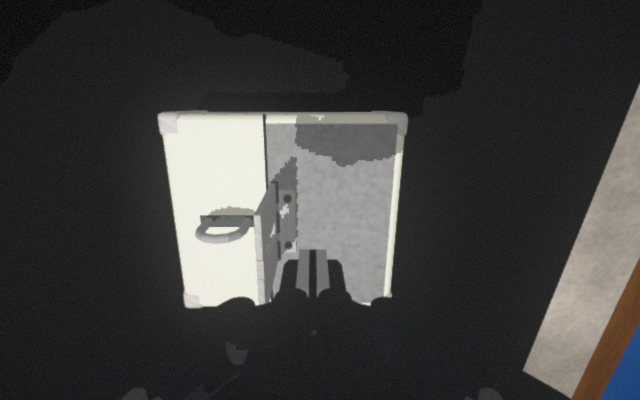

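View pics/s2.png

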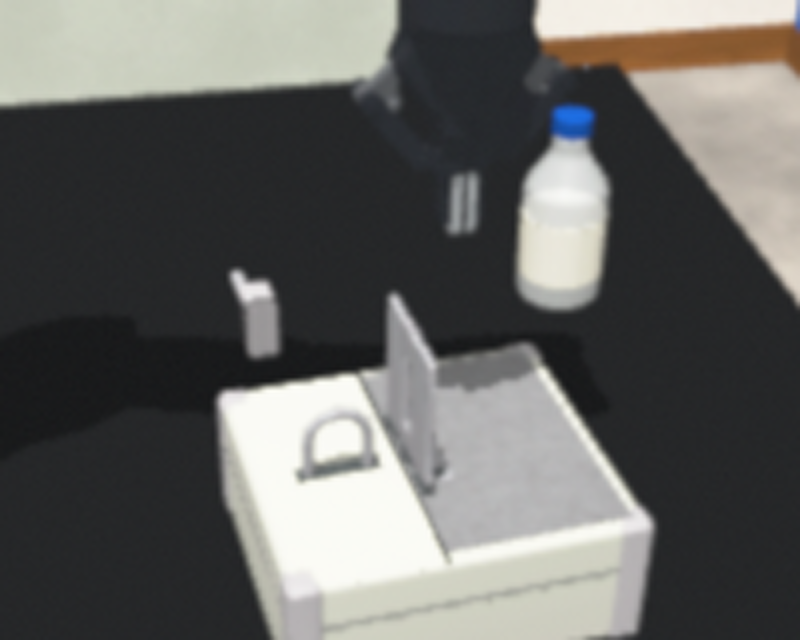

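The wrist view shows the staple arch at (222,230) with its base from (201,220) to (255,220). The hasp plate is upright, with its top edge at u≈261 and v 215–303. The closed fingers at (313,255) are clear on the +x side.

Run:
```python
from h import *
C=cam('wrist');D=cam('side')
s=observe();print(proj(D,np.array(s['ee_pos'])-[0,0,.025]), 230+463/4,100+232/4)
P={}
for n,p,z in [('A',(160,113),.09),('B',(407,113),.09),('Cc',(185,305),.09),('base',(201,219),.09),('base2',(255,220),.09),('archtop',(222,240),.133),('plate free far',(258,218),.185),('plate free near',(261,303),.185),('plate hinge far',(278,183),.0925)]:
    print(n,onz(C,p,z)[:2].round(4))
im=cv2.imread('pics/w2.png')
cv2.imwrite('pics/w2z.png',cv2.resize(im[100:320,150:420],None,fx=2.9,fy=2.7,interpolation=2))
```

```text
[344.15015188 156.32419879] 345.75 158.0
A [0.4615 0.1102]
B [0.6756 0.1354]
Cc [ 0.4818 -0.0851]
base [0.4979 0.0151]
base2 [0.55   0.0203]
archtop [0.53   0.0161]
plate free far [0.5663 0.0595]
plate free near [ 0.5724 -0.0041]
plate hinge far [0.5693 0.0603]
```

View pics/w2z.png

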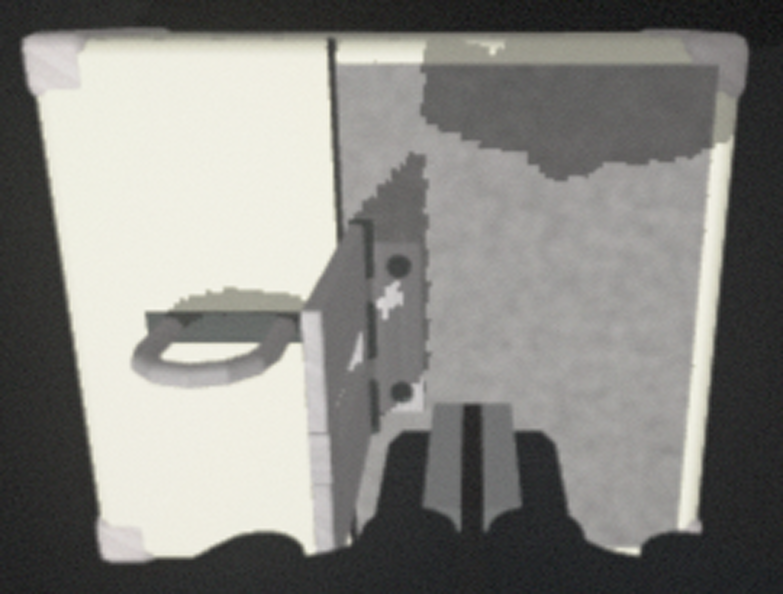

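```bash
python3 -m pendant '0 0 0 -.005 0 .035 -1;0 0 0 -.005 0 .07 -1;0 0 0 -.005 -.012 .069 -1;0 0 0 -.005 -.0245 .0685 -1;0 0 0 -.005 -.036 .07 -1;0 0 0 -.005 -.0487 .072 -1;0 0 0 -.005 -.06 .077 -1;0 0 0 -.005 -.07 .083 -1'
python3 - <<'E'
from h import *
snap('side','s3.png',(230,100,430,260),4)
E
```

```text
t: 3.92
ee_pos: [0.5323, 0.0399, 0.1732]
tool_rot: [[-0.113, 0.994, 0.0], [0.994, 0.113, 0.0], [0.0, 0.0, -1.0]]
ft_force: [1.4, 1.5, 0.8]
grip_width: -0.002
```

View pics/s3.png

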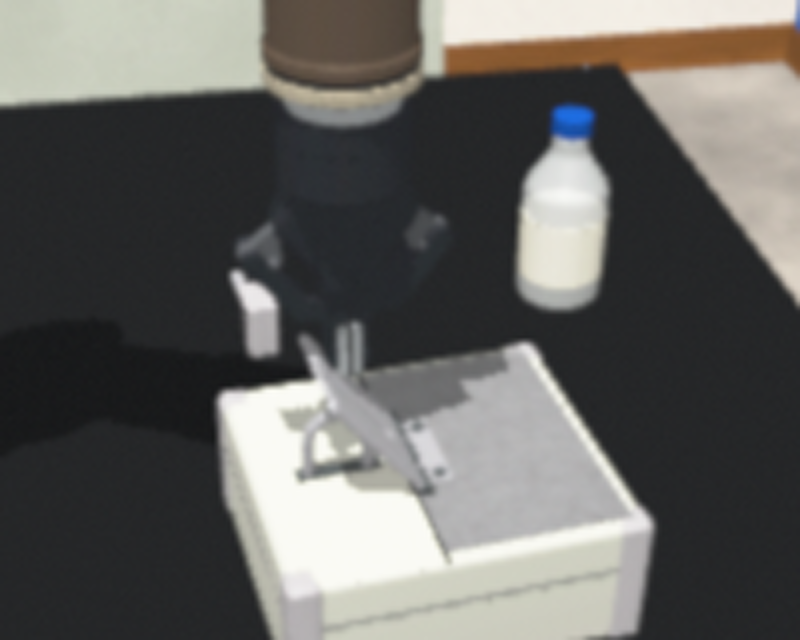

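The hasp is at about 50° and following the fingers. I'll keep going down the arc.

```bash
python3 -m pendant '0 0 0 0 -.009 .009 -1;0 0 0 0 -.016 .018 -1;0 0 0 0 -.02 .026 -1;0 0 0 0 -.024 .035 -1;0 0 0 0 -.026 .044 -1;0 0 0 0 -.027 .052 -1;0 0 0 0 -.027 .056 -1;0 0 0 0 -.027 .056 -1'
python3 - <<'E'
from h import *
snap('side','s4.png',(230,100,430,260),4)
E
```

```text
t: 4.97
ee_pos: [0.5063, 0.037, 0.1196]
tool_rot: [[-0.112, 0.994, 0.0], [0.994, 0.112, 0.002], [0.002, 0.0, -1.0]]
ft_force: [-15.3, -0.6, 44.0]
grip_width: -0.003
```

View pics/s4.png

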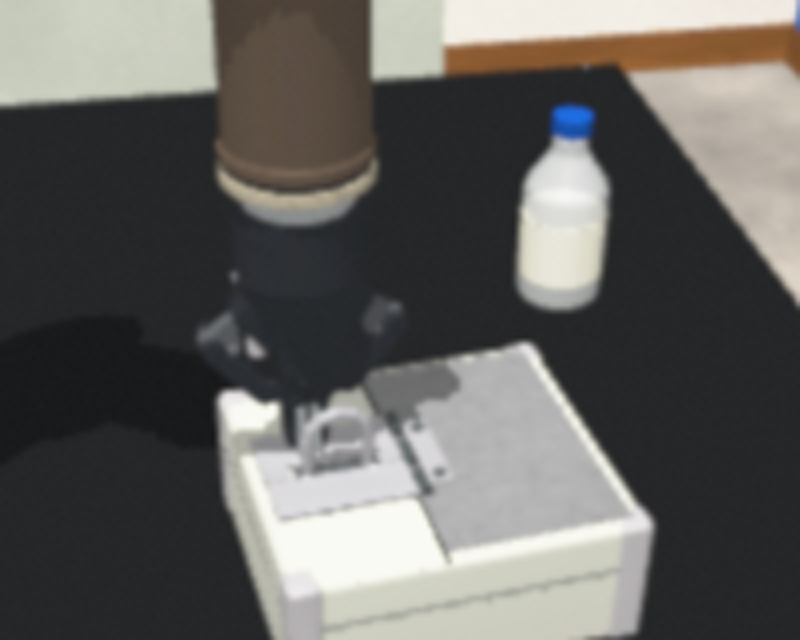

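The hasp is shut; fingertip z of 0.095 matches the top of the plate. Next I'll lift, open and move toward the pin, stopping short for a refined look.

```bash
python3 -m pendant '0 0 0 0 0 -.06 -1;0 0 0 0 0 -.11 -1;0 0 0 .06 .01 -.11 .5;0 0 0 .12 .02 -.11 1;0 0 0 .18 .024 -.11 1;0 0 0 .18 .024 -.11 1;0 0 0 .18 .024 -.11 1'
python3 - <<'E'
from h import *
s=observe();snap('wrist','w5.png')
im=cv2.imread('pics/w5.png');cv2.imwrite('pics/w5z.png',cv2.resize(im[60:360,210:410],None,fx=2,fy=2,interpolation=2))
snap('side','s5.png',(230,100,430,260),4)
E
```

```text
t: 5.9
ee_pos: [0.5098, 0.2182, 0.2268]
tool_rot: [[-0.113, 0.994, -0.0], [0.994, 0.113, -0.001], [-0.001, -0.0, -1.0]]
ft_force: [0.4, -0.8, -0.1]
grip_width: 0.998
```

View pics/w5.png

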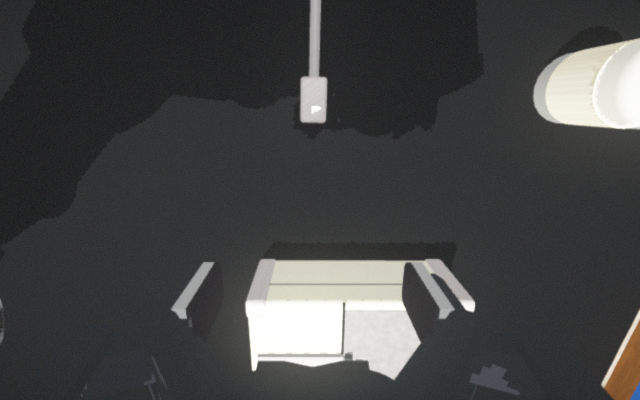

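View pics/w5z.png

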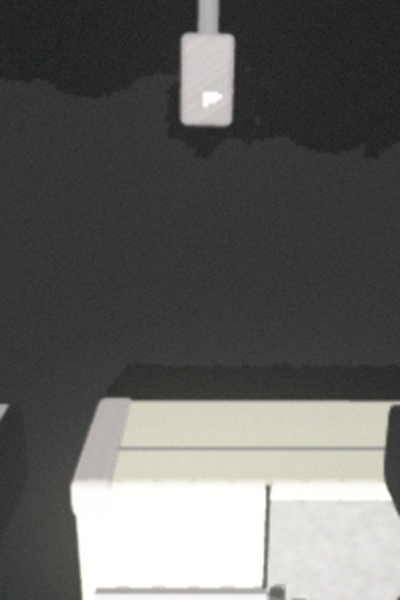

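View pics/s5.png

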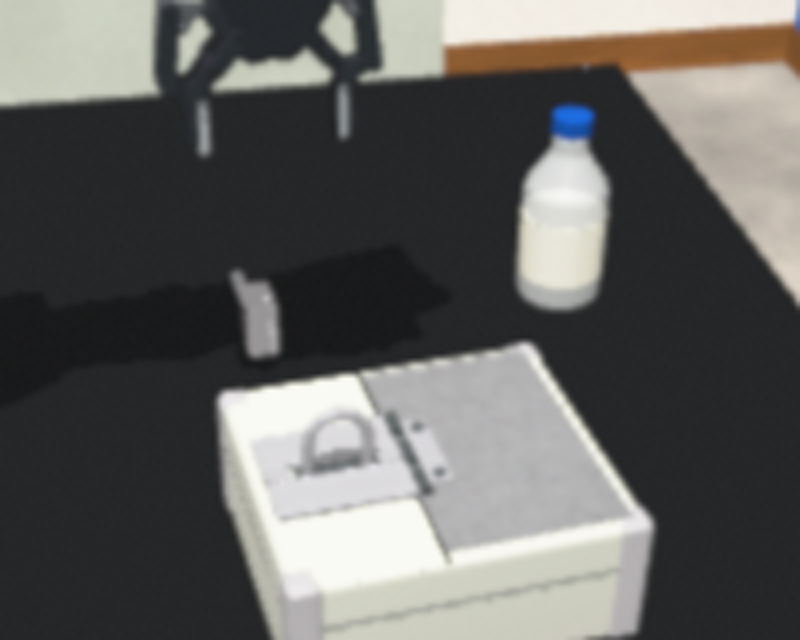

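The hasp lies flat and the staple stands through its slot. The pin head is in the wrist view at u 300.5–327, v 77–122. Next I'll compute the head centre.

Run:
```python
from h import *
C=cam('wrist');s=observe();R=np.array(s['tool_rot']);t=np.array(s['ee_pos'])
def f(n,p,z):
    X=onz(C,p,z); print(n,X[:2].round(4),'tool',(R.T@(X-t))[:2].round(4))
f('farmid',(314,77),.046);f('nearmid',(313.3,122.5),.02);f('nearmid z0',(313.3,122.5),.0);f('rod0',(314.2,70),.01);f('rod1',(315.5,3),.01)
# predicted outline for head centre hypothesis
for cx,cy in [(.501,.301),(.4995,.3015)]:
    x=np.array([-.112,.9937,0]);y=np.array([-.9937,-.112,0])
    for a,b,h in [(.02,0,.046),(-.02,0,.046),(-.02,0,0)]: print(proj(C,np.array([cx,cy,0])+a*x+b*y+[0,0,h]).round(1),end=' ')
    print()
```

```text
farmid [0.5011 0.3172] tool [0.1007 0.002 ]
nearmid [0.5051 0.2768] tool [0.0601 0.0016]
nearmid z0 [0.5052 0.2757] tool [0.059  0.0016]
rod0 [0.5004 0.3264] tool [0.1099 0.0024]
rod1 [0.4951 0.3837] tool [0.1674 0.0035]
[311.9  72.2] [311.9 119.1] [312.  117.1] 
[310.3  71.4] [310.4 118.3] [310.7 116.4]
```

```bash
python3 -m pendant '0 0 0 .05 .002 .03 .6;0 0 0 .077 .002 .08 .6;0 0 0 .077 .002 .13 .4;0 0 0 .077 .002 .17 .3;0 0 0 .077 .002 .188 .3;0 0 0 .077 .002 .188 .3;0 0 0 .077 .002 .188 .1;0 0 0 .077 .002 .188 -.2' 40
python3 -m pendant '0 0 0 0 0 0 -1;0 0 0 0 0 0 -1;0 0 0 0 0 0 -1;0 0 0 0 0 0 -1' 40
python3 - <<'E'
from h import *
snap('wrist','w6.png');snap('scene','c6.png',(340,130,500,250),5)
E
```

```text
t: 7.0
ee_pos: [0.5041, 0.2958, 0.0409]
tool_rot: [[-0.113, 0.994, 0.002], [0.994, 0.113, 0.002], [0.001, 0.002, -1.0]]
ft_force: [-0.6, 0.1, 0.6]
grip_width: 0.407
t: 7.5
ee_pos: [0.5038, 0.2958, 0.0406]
tool_rot: [[-0.113, 0.994, 0.001], [0.994, 0.113, 0.001], [0.001, 0.002, -1.0]]
ft_force: [-1.1, -0.8, 6.2]
grip_width: 0.274
```

View pics/w6.png

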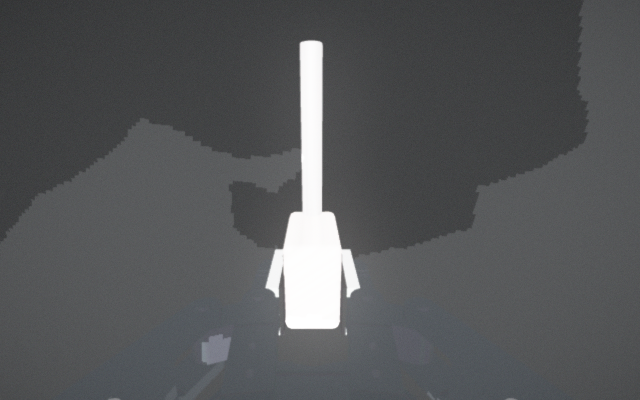

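View pics/c6.png

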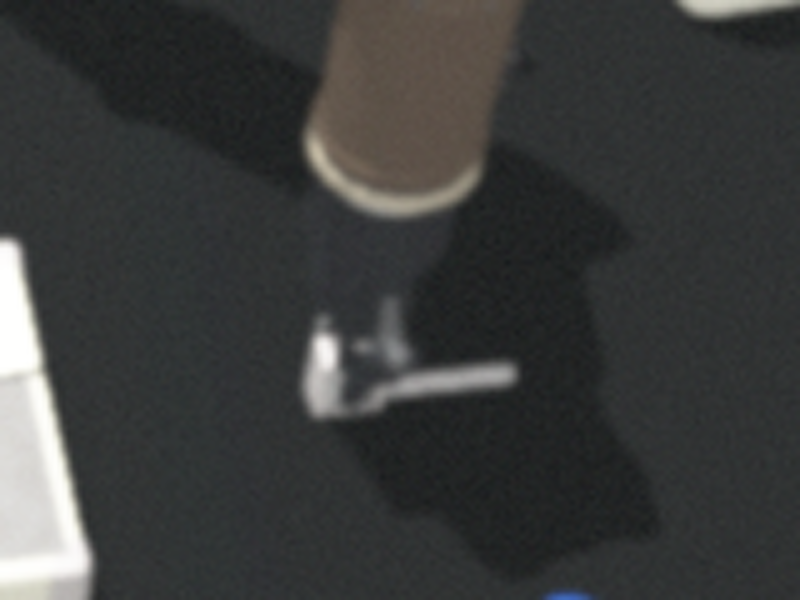

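```bash
python3 - <<'E'
from h import *
C=cam('wrist');s=observe();R=np.array(s['tool_rot']);t=np.array(s['ee_pos'])
def f(n,p,z):
    X=onz(C,p,z); print(n,(R.T@(X-t)).round(4))
f('tip',(311.5,41),.008);f('rodbase',(312.5,205),.010);f('head near',(313,328),.046);f('head far',(311,212),.02)
E
python3 -m pendant '0 0 0 0 0 -.02 -1;0 0 0 0 0 -.07 -1;0 0 0 0 0 -.12 -1;0 0 0 0 0 -.17 -1;0 0 0 0 0 -.17 -1' 60
python3 - <<'E'
from h import *
s=observe();snap('wrist','w7.png')
E
```

```text
tip [0.1037 0.0002 0.0328]
rodbase [0.0298 0.0007 0.0307]
head near [-0.0143  0.001  -0.0054]
head far [0.0296 0.     0.0207]
t: 8.22
ee_pos: [0.5052, 0.2964, 0.2139]
tool_rot: [[-0.113, 0.994, 0.006], [0.994, 0.113, 0.005], [0.004, 0.007, -1.0]]
ft_force: [0.4, 0.2, -1.8]
grip_width: 0.27
```

View pics/w7.png

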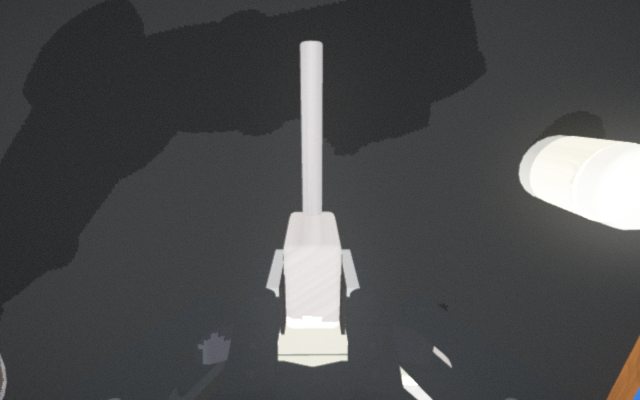

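```bash
python3 -m pendant '0 0 0 -.03 0 -.015 -1;0 0 0 -.08 -.003 -.02 -1;0 0 0 -.13 -.005 -.02 -1;0 0 0 -.18 -.007 -.02 -1;0 0 0 -.23 -.009 -.02 -1;0 0 0 -.28 -.011 -.02 -1;0 0 0 -.33 -.011 -.02 -1;0 0 0 -.37 -.011 -.02 -1' 60
python3 -m pendant '0 0 0 -.025 0 0 -1;0 0 0 -.04 0 .01 -1;0 0 0 -.04 0 .04 -1;0 0 0 -.04 0 .07 -1;0 0 0 -.04 0 .092 -1;0 0 0 -.04 0 .092 -1;0 0 0 -.04 0 .092 -1'
python3 - <<'E'
from h import *
s=observe();snap('wrist','w8.png');snap('side','s8.png',(230,130,430,290),4);snap('scene','c8.png',(240,130,400,250),5)
print(recognise('side','stub_head'))
E
```

```text
t: 9.28
ee_pos: [0.533, -0.0755, 0.2282]
tool_rot: [[-0.112, 0.994, -0.002], [0.994, 0.112, -0.0], [-0.0, -0.002, -1.0]]
ft_force: [1.2, 0.7, -0.8]
grip_width: 0.275
t: 10.15
ee_pos: [0.5383, -0.1133, 0.1374]
tool_rot: [[-0.113, 0.994, -0.001], [0.994, 0.113, -0.0], [0.0, -0.001, -1.0]]
ft_force: [-0.7, 0.1, -0.6]
grip_width: 0.271
[{'point': [334.1, 346.3], 'p': 0.9}]
```

View pics/w8.png

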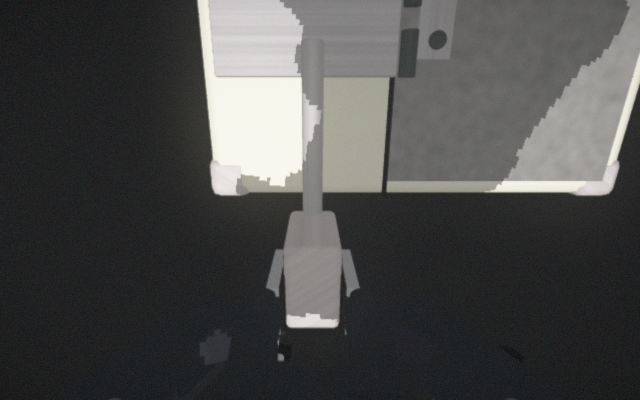

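View pics/s8.png

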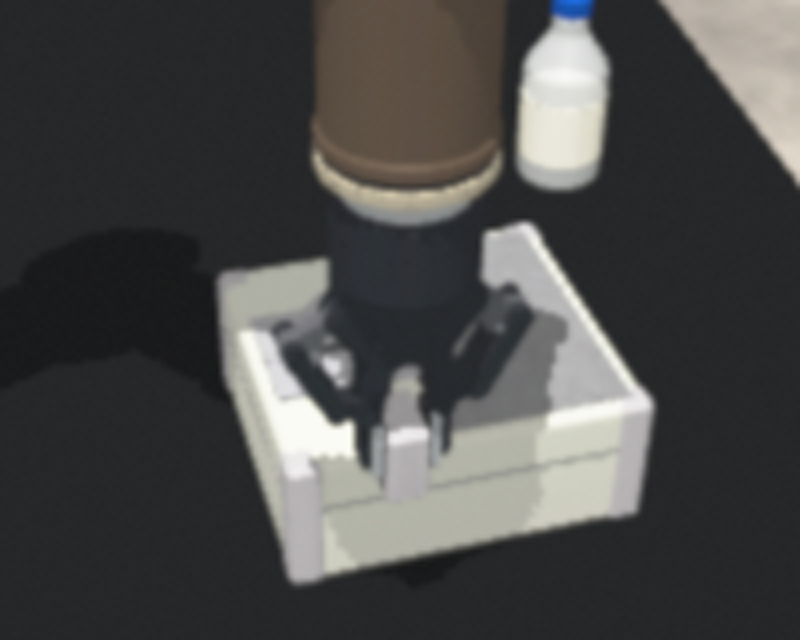

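View pics/c8.png

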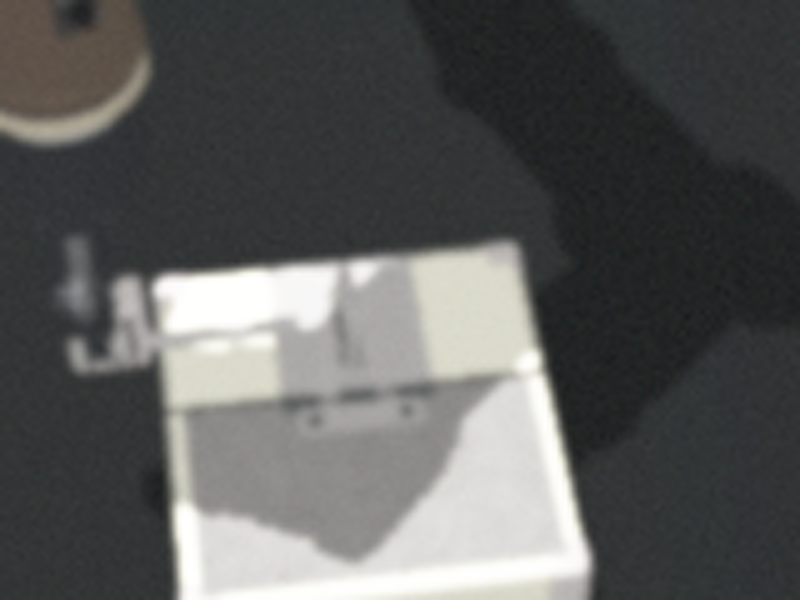

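Run:
```python
from h import *
C=cam('wrist');s=observe();R=np.array(s['tool_rot']);t=np.array(s['ee_pos'])
def f(n,p,z):
    X=onz(C,p,z); print(n,(R.T@(X-t)).round(4))
f('hasp free corner',(216,76),.095);f('free2',(211,3),.095);f('seam',(386,190),.09);f('case front',(211,192),.09);f('case2',(203,50),.09);f('tip',(312,41),.106);f('rodbase',(312,205),.106)
d=np.array([.526,.0175,.112])-t;print('staple pred',R.T@d)
```

```text
hasp free corner [ 0.0904 -0.0453  0.0429]
free2 [ 0.1206 -0.0447  0.0429]
seam [0.0329 0.041  0.048 ]
case front [ 0.0317 -0.055   0.0479]
case2 [ 0.1024 -0.0519  0.0479]
tip [0.1035 0.0004 0.032 ]
rodbase [0.0294 0.0005 0.032 ]
staple pred [0.13133783 0.00205378 0.02595888]
```

The free edge, case front and earlier fit all agree: the loop centre is at tool (0.131, +0.002). Nudge and start inserting.

```bash
python3 -m pendant '0 0 0 0 .0015 -.003 -1;0 0 0 0 .0015 -.004 -1;0 0 0 .015 .0015 -.004 -1;0 0 0 .03 .0015 -.004 -1;0 0 0 .045 .0015 -.004 -1;0 0 0 .055 .0015 -.004 -1;0 0 0 .055 .0015 -.004 -1'
python3 - <<'E'
from h import *
s=observe();snap('wrist','w9.png');snap('side','s9.png',(230,130,430,290),4)
E
```

```text
t: 11.22
ee_pos: [0.5337, -0.0572, 0.1413]
tool_rot: [[-0.115, 0.993, -0.0], [0.993, 0.115, 0.0], [0.0, -0.0, -1.0]]
ft_force: [0.1, -0.5, -1.4]
grip_width: 0.274
```

View pics/w9.png

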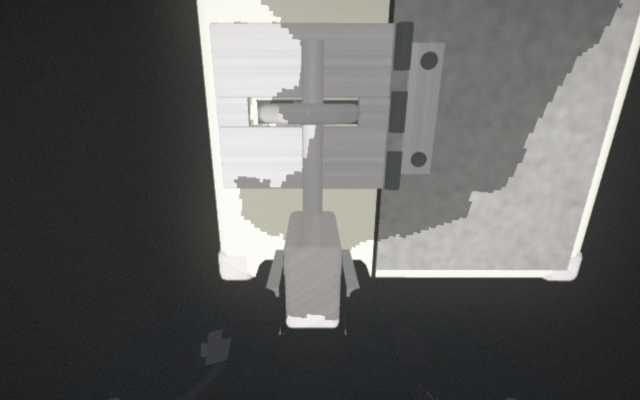

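View pics/s9.png

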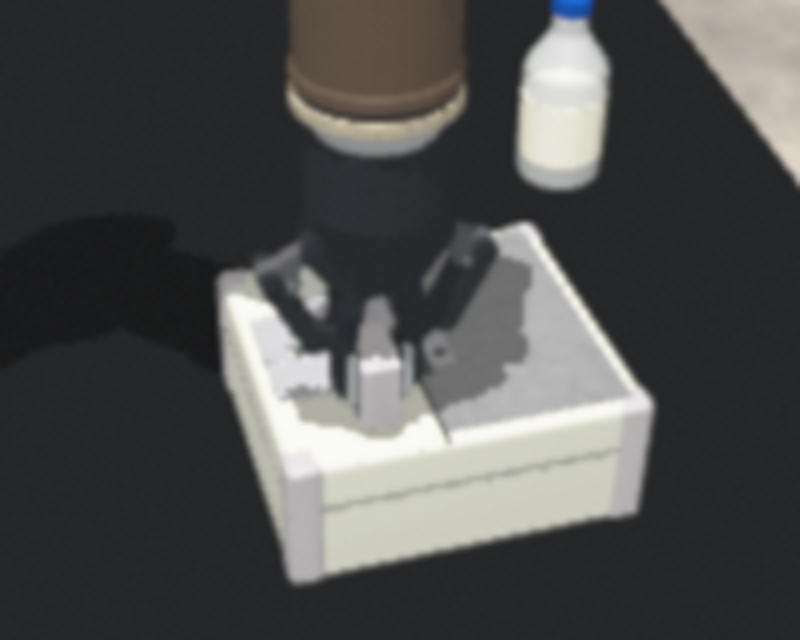

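The wrist view shows the rod passing under the arch at (308,112), with its tip at (313,41) beyond it. I'll push it home.

```bash
python3 -m pendant '0 0 0 .012 -.001 0 -1;0 0 0 .024 -.001 0 -1;0 0 0 .034 -.001 .001 -1;0 0 0 .04 -.001 .002 -1;0 0 0 .043 -.001 .003 -1;0 0 0 .045 -.001 .003 -1;0 0 0 .046 -.001 .003 -1;0 0 0 .046 -.001 .003 -1'
python3 - <<'E'
from h import *
s=observe();snap('wrist','w10.png');snap('side','s10.png',(230,130,430,290),4)
E
```

```text
t: 12.32
ee_pos: [0.5276, -0.013, 0.1384]
tool_rot: [[-0.112, 0.994, 0.0], [0.994, 0.112, -0.0], [-0.0, 0.0, -1.0]]
ft_force: [0.7, 0.9, -1.5]
grip_width: 0.272
```

View pics/w10.png

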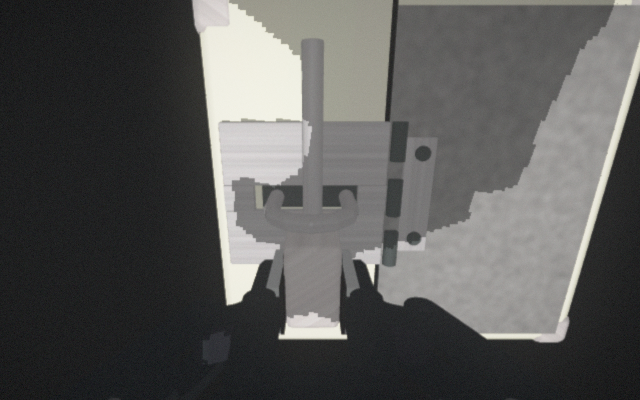

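View pics/s10.png

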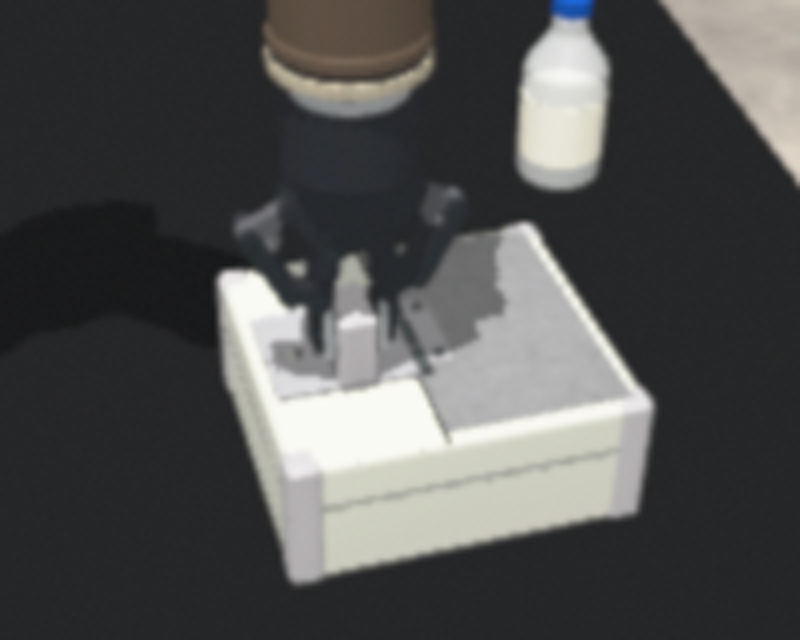

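The head is nearly at the staple, with no contact force yet. I'll push the last few millimetres.

```bash
python3 -m pendant '0 0 0 .001 0 .001 -1;0 0 0 .002 0 .002 -1;0 0 0 .003 0 .002 -1;0 0 0 .003 0 .002 -1'
python3 -m pendant '0 0 0 .001 0 0 -1;0 0 0 .0015 0 0 -1;0 0 0 .002 0 0 -1'
```

```text
t: 12.92
ee_pos: [0.5275, -0.0114, 0.1364]
tool_rot: [[-0.111, 0.994, 0.001], [0.994, 0.111, -0.002], [-0.002, 0.001, -1.0]]
ft_force: [1.0, -5.7, -1.0]
grip_width: 0.272
t: 13.3
ee_pos: [0.5274, -0.0112, 0.1365]
tool_rot: [[-0.11, 0.994, 0.001], [0.994, 0.11, -0.004], [-0.004, 0.001, -1.0]]
ft_force: [1.9, -13.3, -1.8]
grip_width: 0.274
```

The head meets the staple at 13 N reaction. Now relieve, open and lift.

```bash
python3 -m pendant '0 0 0 -.003 0 .0005 -1;0 0 0 -.003 0 .0005 -1;0 0 0 -.003 0 .0005 -.3;0 0 0 -.003 0 .0005 0;0 0 0 -.003 0 .0005 .3;0 0 0 -.003 0 .0005 .3;0 0 0 -.003 0 .0005 .3' 20
python3 -m pendant '0 0 0 0 0 -.015 .3;0 0 0 0 0 -.04 .3;0 0 0 0 0 -.08 .3;0 0 0 -.03 0 -.12 .3;0 0 0 -.08 0 -.14 .3;0 0 0 -.08 0 -.14 .3;0 0 0 -.08 0 -.14 .3'
python3 - <<'E'
from h import *
s=observe();snap('wrist','w11.png');snap('side','s11.png',(230,130,430,290),4);snap('scene','c11.png',(240,130,400,250),5)
print(recognise('side','stub_head'))
E
```

```text
t: 14.18
ee_pos: [0.5273, -0.0108, 0.1358]
tool_rot: [[-0.113, 0.994, -0.0], [0.994, 0.113, 0.0], [0.0, 0.0, -1.0]]
ft_force: [0.2, 0.7, 0.4]
grip_width: 0.651
t: 15.05
ee_pos: [0.5362, -0.0901, 0.2762]
tool_rot: [[-0.112, 0.994, 0.0], [0.994, 0.112, 0.001], [0.001, 0.0, -1.0]]
ft_force: [0.7, 0.9, -0.6]
grip_width: 0.651
[{'point': [331.2, 344.8], 'p': 0.56}]
```

View pics/w11.png

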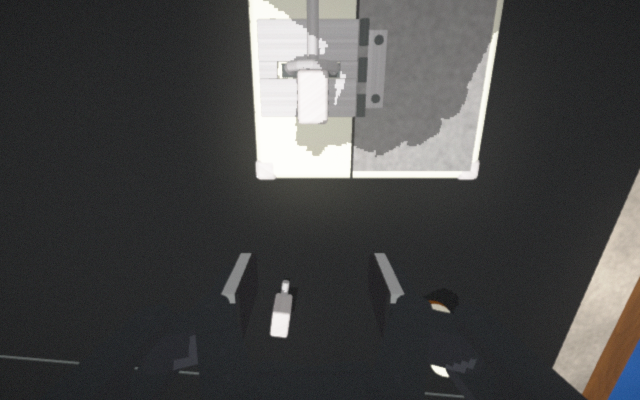

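View pics/s11.png

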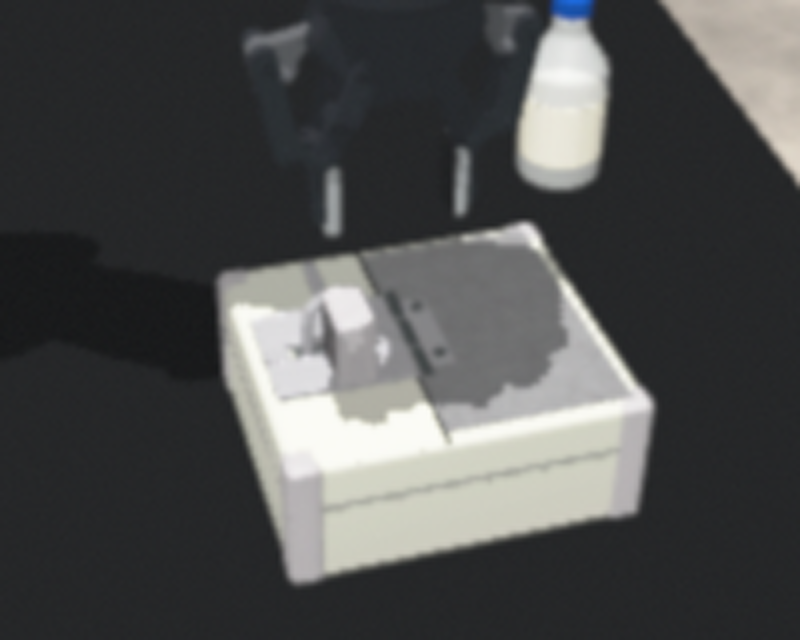

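View pics/c11.png

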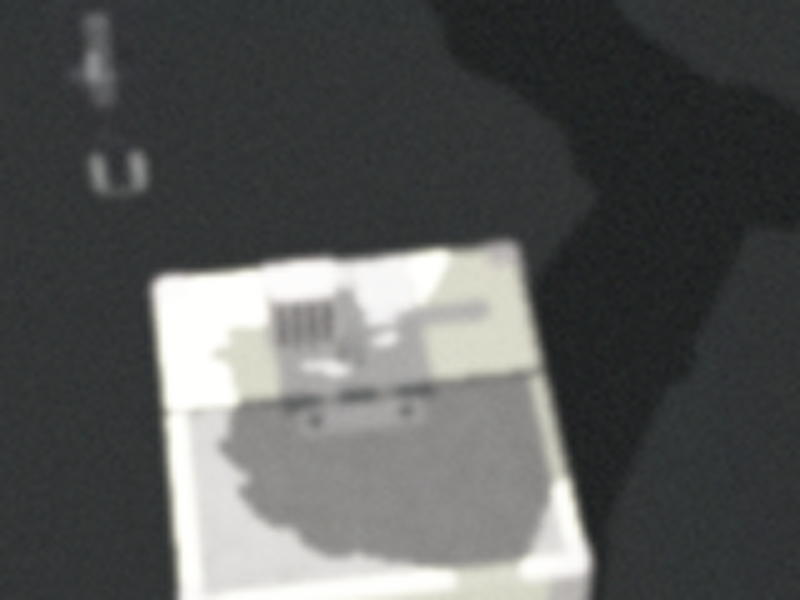

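The pin's head is against the staple, its rod runs through and out on the far side (scene crop tip at (487,308)), and the hasp is flat. I'll check the numbers and hand in.

Run:
```python
from h import *
S=cam('scene');X=onz(S,(240+487/5,130+308/5),.1)
d=X[:2]-[.526,.0175];print('tip staple x,y',d@[.9937,.112],d@[-.112,.9937])
W=cam('wrist');Y=onz(W,(312,100),.141);d=Y[:2]-[.526,.0175];print('head top',d@[.9937,.112],d@[-.112,.9937])
from workcell import finish_job
print(finish_job())
```

```text
tip staple x,y -0.0014497703675249059 0.07932141773386364
head top -0.0018887626541983357 -0.02631978256480403
the job is handed in; nothing more can be done
None
```

The case is locked and the job was handed in at about 15 s of the 56 s; no verdict is reported.

**What I did:** I swung the hasp shut with the closed fingers, pressing at 44 N. I then carried the long pin over the case and pushed its rod through the loop from the −y side. It stopped when the head met the staple, at about 13 N. I opened the gripper and backed off clear of everything.

**Last checks:**
- **Hasp:** it lies flat in the final pictures, and while I was pressing it shut the fingertips sat level with the top of the shut plate. I did not measure its angle after that.
- **Long pin:** the tip is about 79 mm past the staple's middle plane. The nominal home value is 76 mm, so the difference is within pixel error. The head is about 26 mm on the other side, and both are within 2 mm of the loop's middle sideways.
- **Short pin:** I never went near it. The network put it at nearly the same pixel late in the job as just before the pin was pushed in. The last reading was less confident (0.56), and I did not measure its position again.

No check failed or disagreed. Because I did not take a second look before handing in, "at rest" for the pin rests on one final set of pictures.

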